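Undo the draw latch of the longer box

ROBOT

A 6-joint arm with a two-finger parallel gripper is mounted at the origin on a cart in front of the work surface, level with it; the furniture and walls round the work are solid. World frame = base frame: x ahead of the robot, y to its left, z up, the work surface at z = 0. Lengths are in m, angles in degrees, forces in N, time in s.
With the tool pointing down it reaches from about 0.325 to 0.9 m from the base axis. Payload 6.1 kg.
Tool frame: the origin (TCP) lies where the fingers leave the gripper's body, on its centre line; the fingertips stand 73 mm ahead of it and the grasp point (between the pads) lies 54 mm ahead of it (r.tcp_to_grasp is the distance from the TCP to the grasp point, in m); z points along the fingers, x is the direction in which the jaws open and shut, and the axes are right-handed (so a half turn about z gives the same grasp; the last joint's range is limited). The gripper opens to 85 mm and grips with 20 to 120 N. Pads are 22 mm wide; open, the fingers measure 114 mm over their backs; the gripper's body (76 mm by 85 mm) begins 54 mm behind the grasp point. The pads swing forward as they close: fully open they stand 13 mm farther back than shut.
Start: joints at [-73.86, 12.628, 87.462, -0, 79.91, -7.225], TCP at [0.248, -0.574, 0.304] pointing down, gripper open.
Joint ranges: [-170.65, 170.65], [-52.31, 119.04], [5.05, 147.46], [-71.25, 251.25], [11.57, 151.72], [-153.62, 153.62]. Speed limits (degrees/s): [147.25, 147.25, 172.46, 180, 180, 180].

INTERFACE

Orientations are given as [roll, pitch, yaw] about the fixed x, y, z axes, in that order (R = Rz(yaw) Ry(pitch) Rx(roll)).
In Python, from bench import r gives the robot as it stands. Calls block until the motion is done:
- r.move_pose(position, orientation): joint-space move of the TCP to a pose.
- r.move_linear(position, v=0.15, ori=None): straight line of the TCP; ori=None keeps the orientation; v is the mean speed in m/s.
- r.set_joints(angles): joint-space move.
- r.command_gripper(opening): finger opening in m; the grip force is fixed at half the most; returns when the fingers have stopped.
- r.hold(seconds).
- r.ik(position, orientation): joint angles nearest the present ones, or None.
- r.get_obs(): the state.
- r.grab_frame(name): name is "scene" or "top" or "wrist"; returns the picture (400x640x3 uint8, blue, green, red); there is no depth.
- r.camera_params(name): a dict with "fx", "fy", "cx", "cy" (pixels), "D" ([k1, k2, p1, p2, k3] as OpenCV has them; the pictures are not rectified), "rvec" (rotation vector, rad) and "tvec" (3), from world to camera coordinates, as OpenCV has them. Camera axes: x right, y down, z forward; pixel columns grow to the right and rows downward; lengths in m; the calibration is good to about 2 mm. A picture is of the moment at which its call begins: read the wrist's pose just before it. camera_params takes no time and is no camera call; for the wrist camera it gives the pose at the moment of the call.
A pose or a line that the arm cannot do raises r.PlanningError and nothing moves.
- r.close_job(): hands the job in, once; it reports no verdict.
The state is a dict: "time": time; "joint_positions": joint angles; "dq": joint speeds; "joint_torque": joint torques, N m; "tcp_pos": TCP position; "tcp_rot": TCP orientation; "contact_force": force on the tool from outside, world axes, zero at the start; "ft_torque": the same for the moment, N m; "width": finger opening in m.
Only numpy, scipy, OpenCV 4.12 (cv2) and the standard library are available. Lean on these libraries where they do the work, as an engineer would, in place of code of your own. Each camera call takes 0.05 s, during which the arm holds its last target.

TASK

Two grey parts boxes with draw latches stand on the desk. Undo the latch of the longer box: lift its lever up past the centre and over to the back until its wire hook is clear of the catch, and leave it open. Keep the shorter box fastened and leave the other things where they are.

Things in the scene. Friction and masses are not known exactly. Their poses are not given: they have to be found in the camera images.
- long_box: The longer box: grey steel with a pale bare-metal rear lid, 140 (own x) x 200 (own y) x 70 mm high, fixed to the desk. Origin: centre of its underside; own +y runs along its length, own -x faces the robot side. Its draw latch lies on top at mid-length, across the seam between front deck and lid: the lever points to own -x when shut, the wire loop reaches to a small dark catch on the lid. Nothing on its top stands beside the latch.
- short_box: The shorter box with the same latch, alike in all but its length: 140 x 130 (own y) x 70 mm. Must stay fastened.
- long_grip (a point): Middle of the black barrel-shaped cross grip at the end of the longer box's lever; moves with the lever. The barrel lies along the box's y, 14 mm thick and 28 mm long between its domed ends; with the latch shut this point is 32 mm above the box's top (102 mm above the desk), 53 mm in front of (own -x of) the hinge and 18 mm above it. Fingers coming from above can pinch it by its two ends, across its length; it then turns freely between them as the lever swings.
- long_pivot (a point): Hinge axis of the longer box's lever at its middle, 14 mm above the box's top; the axis is the box's y. Fixed to the box; axes as the box.
- long_lever (a joint): Lever angle of the longer box in rad: 0 shut (lying forward), growing as the grip is lifted up and swung to the back, stop at 2.2. Up to about 0.45 it resists (1 to 2 N at the grip) and snaps shut again if let go; there it goes over centre and is light, and let go between about 0.5 and 1.4 it stays partly lifted; from about 1.5 on it falls to the back stop by itself.
- short_lever (a joint): The same lever angle on the shorter box, 0 shut.
- long_hook (a point): Middle of the cross bar at the end of the longer box's wire loop (hook), 27 mm wide; it is carried by the lever and lifts off the catch as the lever goes to the back.
- long_keeper (a point): Point on the longer box where the wire's cross bar sits in the catch when shut, 26 mm behind the hinge, 14 mm above the box's top.
- ink_bottle: Bystander: small white bottle with black cap and label, 39 mm across, 90 mm high, standing; origin at the centre of its underside.
- tape_measure: Bystander: yellow and black pocket tape measure, 62 x 73 x 35 mm; origin at the centre of its underside.
- stapler: Bystander: desk stapler with blue top, 30 x 136 x 49 mm; origin at the centre of its underside.
There are look-alikes about, which are no part of the job. What is shaped like the short_box but purple is not meant.

How it is judged (in metres and radians):
At the end, for the whole second after the job is handed in: The longer box's lever rests swung to the back (more than 1.75 rad from shut) with its hook at least 12 mm away from where it sat in the catch, and the shorter box's lever is still shut (under 0.15 rad) (value of joint long_lever above 1.75 rad and velocity of joint long_lever between -0.1 and 0.1 rad/s and distance between long_hook and long_keeper above 0.012 m and value of joint short_lever below 0.15 rad); the robot touches nothing.
It fails at once if the shorter box's latch is lifted (value of joint short_lever above 0.3 rad).
It fails at once if a bystander is shifted by more than 30 mm (distance of any of ink_bottle, tape_measure, stapler from where it was at the start of the episode above 0.03 m).
It also fails if it takes over 32 s, if anything falls off the work surface, if the arm or the gripper's body presses on something with over 40 N, if the wrist force passes 120 N, or if a joint passes its speed limit or range.

## Working session

There is one attempt and no reset: what is moved stays moved. The work goes in short steps, each a Python script; the robot and the scene stay as the last script left them, time stands still between calls to the robot, and variables do not carry over. Pictures are saved under pics/ and viewed, and the job is handed in when it is done.

```bash
mkdir -p pics; ls
python3 - <<'E'
from bench import r
import cv2
for n in("scene","top","wrist"):
    cv2.imwrite(f"pics/{n}0.png",r.grab_frame(n))
    p=r.camera_params(n);print(n,p)
print(r.get_obs())
E
```

```text
pics
scene {'fx': 413.62067212563323, 'fy': 413.62067212563323, 'cx': 321.68356080120867, 'cy': 205.50035006720805, 'D': array([-0.00962255,  0.        ,  0.        ,  0.        ,  0.        ]), 'rvec': array([ 1.1531907 , -2.16739627,  1.16848623]), 'tvec': array([0.24111745, 0.35034111, 1.00643086])}
top {'fx': 392.930388181689, 'fy': 392.930388181689, 'cx': 315.0546157381204, 'cy': 206.01266077481284, 'D': array([-0.02113061,  0.        ,  0.        ,  0.        ,  0.        ]), 'rvec': array([ 2.19072698, -2.15960564,  0.09339901]), 'tvec': array([-0.0617525 ,  0.55971137,  1.23967656])}
wrist {'fx': 318.25074388987593, 'fy': 318.25074388987593, 'cx': 317.05759137448615, 'cy': 200.27786287043858, 'D': array([-0.0355368,  0.       ,  0.       ,  0.       ,  0.       ]), 'rvec': array([-2.42819306,  1.59554089,  0.22314616]), 'tvec': array([-0.62295094, -0.03595133,  0.37863574])}
{'time': 0.15, 'joint_positions': array([-7.38617336e+01,  1.26659758e+01,  8.75108538e+01,  2.69734184e-03,
        7.99119010e+01, -7.22255889e+00]), 'dq': array([ 0.04155657, -0.08787463, -0.2143814 ,  0.0340807 ,  0.05931941,
        0.016853  ]), 'joint_torque': array([ 1.61682699e-03, -4.97484362e+01, -3.89904821e+01, -1.83420352e-04,
        7.09775937e-03, -3.04668538e-05]), 'tcp_pos': array([ 0.24775555, -0.57340068,  0.30303708]), 'tcp_rot': array([-1.79986211e+02,  8.76927294e-02, -6.66396387e+01]), 'contact_force': array([-0.51222391, -1.04382752,  0.34098903]), 'ft_torque': array([ 0.00873626, -0.06002827, -0.01502728]), 'width': 0.08564470907061167}
```

View pics/top0.png

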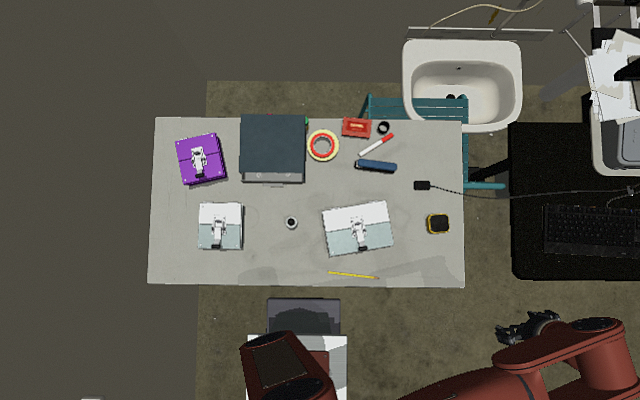

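View pics/scene0.png

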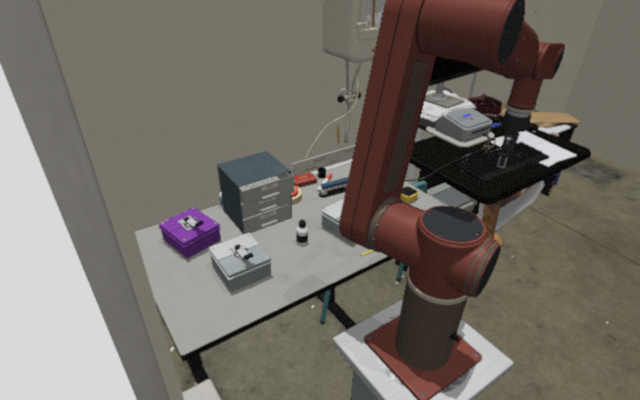

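View pics/wrist0.png

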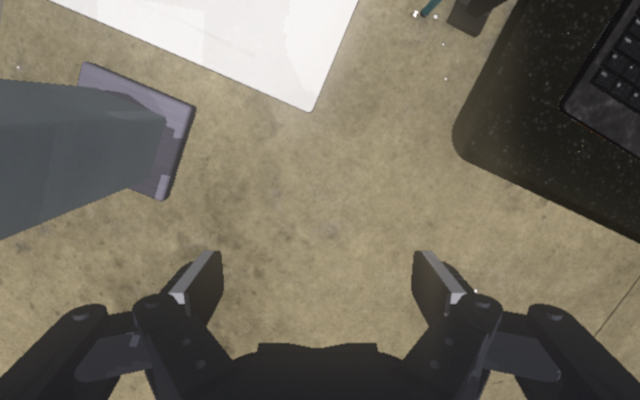

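Candidates in the top view are the grey box at (220,226), the grey box at (358,228) and the purple box at (202,158). The one at (358,228) is grey and the longest, so I'll measure the corners and take an enlarged crop to confirm it.

```bash
cat > h.py <<'E'
import numpy as np, cv2
def ray(p,uv):
    K=np.array([[p['fx'],0,p['cx']],[0,p['fy'],p['cy']],[0,0,1]])
    n=cv2.undistortPoints(np.array([[uv]],float),K,p['D'])[0,0]
    R=cv2.Rodrigues(p['rvec'])[0]
    return -R.T@p['tvec'], R.T@np.array([n[0],n[1],1])
def onz(p,uv,z):
    c,d=ray(p,uv); return c+d*(z-c[2])/d[2]
def proj(p,X):
    K=np.array([[p['fx'],0,p['cx']],[0,p['fy'],p['cy']],[0,0,1]])
    return cv2.projectPoints(np.array(X,float).reshape(-1,3),p['rvec'],p['tvec'],K,p['D'])[0][:,0]
E
python3 - <<'E'
import cv2,numpy as np
from bench import r
from h import *
im=cv2.imread("pics/top0.png")
c=im[190:270,180:420]
cv2.imwrite("pics/c1.png",cv2.resize(im[190:270,310:410],None,fx=7,fy=7,interpolation=cv2.INTER_CUBIC))
cv2.imwrite("pics/c2.png",cv2.resize(im[190:260,185:255],None,fx=7,fy=7,interpolation=cv2.INTER_CUBIC))
p=r.camera_params("top")
for n,uv in dict(FL=(331,256),FR=(394,247),BR=(387,201),BL=(322,210),grip=(361,244)).items(): print(n,onz(p,uv,.07).round(3))
print(proj(p,[[0,0,0],[.3,0,0],[.5,.3,0],[.5,-.3,0]]))
E
```

```text
FL [ 0.403 -0.105  0.07 ]
FR [ 0.433 -0.298  0.07 ]
BR [ 0.575 -0.277  0.07 ]
BL [ 0.544 -0.076  0.07 ]
grip [ 0.441 -0.197  0.07 ]
[[295.56675739 382.64642745]
 [297.24528444 286.90948665]
 [206.78735349 223.55684178]
 [390.16228389 226.19883252]]
```

View pics/c1.png

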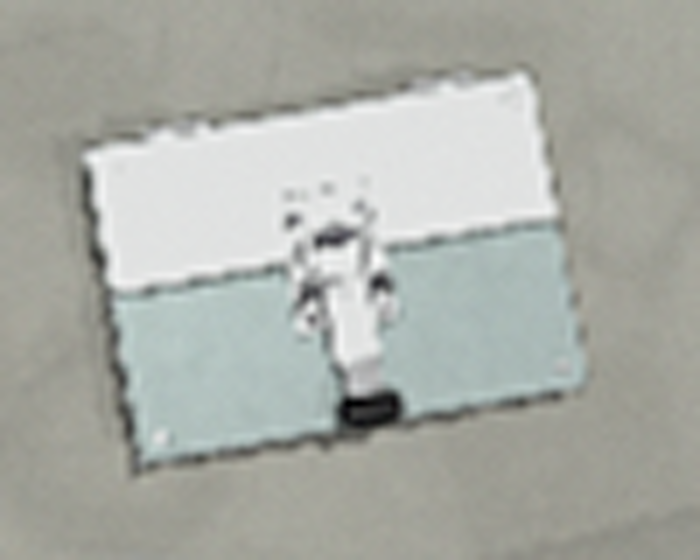

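View pics/c2.png

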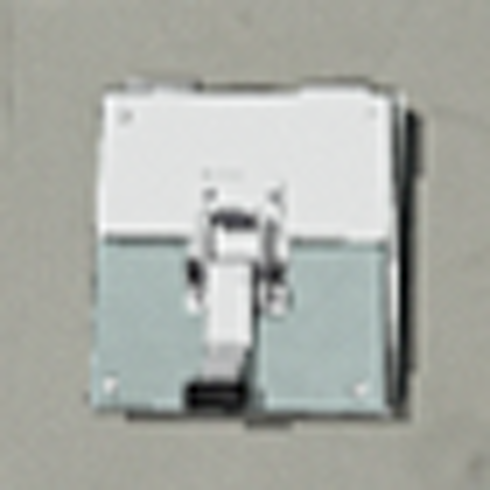

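The crop shows a grey box about 0.195 m long by 0.142 m, with its lever closed and the black grip at about (363,249). That is the long_box. The other grey box is squarish and shorter, and the purple one is excluded. Next I'll hover over the grip and refine with the wrist camera.

Run:
```python
import cv2,numpy as np
from bench import r
from h import *
p=r.camera_params("top")
C=[onz(p,uv,.07)[:2] for uv in [(330,256.4),(393.3,245.7),(385.4,200.3),(322.6,211.4)]]
print(np.round(C,3), np.mean(C,0), cv2.minAreaRect(np.float32(C)))
y=(C[0]-C[1])+(C[3]-C[2]); yaw=np.degrees(np.arctan2(-y[0],y[1]))
g=onz(p,(362.9,248.6),.102); print(yaw,g, np.hypot(*g[:2]))
r.move_pose([g[0],g[1],.29],[180,0,yaw-90])
q=r.camera_params("wrist"); im=r.grab_frame("wrist"); cv2.imwrite("pics/w1.png",im)
np.save("w1.npy",q,allow_pickle=True)
o=r.get_obs();print(o['time'],o['tcp_pos'],o['tcp_rot'],o['joint_positions'], proj(q,g))
```

```text
[[ 0.402 -0.102]
 [ 0.437 -0.296]
 [ 0.577 -0.272]
 [ 0.54  -0.077]] [ 0.48924293 -0.18697992] ((0.48973366618156433, -0.1870509386062622), (0.14212749898433685, 0.19886894524097443), 10.316818237304688)
10.58901153600557 [ 0.42781931 -0.19896399  0.102     ] 0.4718220336785923
1.7333 [ 0.4278156  -0.19986399  0.29017886] [-1.79993306e+02 -2.72948277e-02 -7.94663937e+01] [-3.46143670e+01 -8.20315414e+00  1.10408690e+02 -1.48416401e-02
  7.77703936e+01  4.48551660e+01] [[317.1144092  194.51970768]]
```

View pics/w1.png

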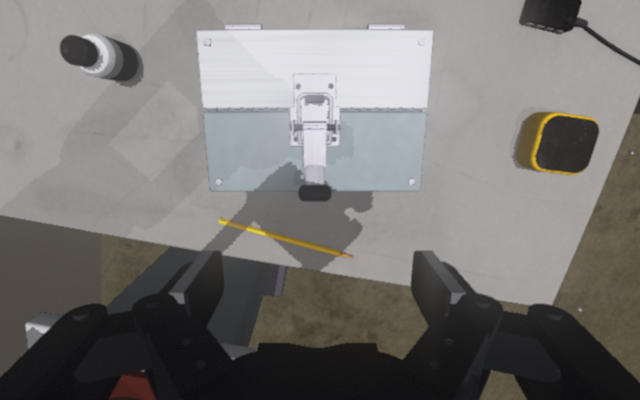

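The wrist view shows the grip at about (314,193), centred on the box and 2–3 px from the prediction. I'll refine both the grip and the yaw here.

Run:
```python
import cv2,numpy as np
from bench import r
from h import *
q=np.load("w1.npy",allow_pickle=True).item(); im=cv2.imread("pics/w1.png")
m=(im.max(2)<55).astype(np.uint8); m[:175]=0;m[210:]=0;m[:,:285]=0;m[:,345:]=0
n,l,s,c=cv2.connectedComponentsWithStats(m);i=1+np.argmax(s[1:,4]);print(s[i],c[i])
g=onz(q,c[i],.102);print("grip",g)
x0,y0,w,h=s[i][:4]
print("len",np.linalg.norm(onz(q,(x0,c[i][1]),.102)-onz(q,(x0+w,c[i][1]),.102)))
C=[onz(q,uv,.07)[:2] for uv in [(209,191),(421.5,191),(433,30),(198,30)]]
print(np.round(C,4),np.mean(C,0),cv2.minAreaRect(np.float32(C)))
y=(C[0]-C[1])+(C[3]-C[2]);yaw=np.arctan2(-y[0],y[1]);print(np.degrees(yaw))
ex=np.array([np.cos(yaw),np.sin(yaw)])
print("grip in box",(g[:2]-np.mean(C,0))@ex,(g[:2]-np.mean(C,0))@[-ex[1],ex[0]])
cam=ray(q,(0,0))[0];print(cam)
cv2.imwrite("pics/w1c.png",cv2.resize(im[60:220,240:400],None,fx=3.5,fy=3.5,interpolation=cv2.INTER_CUBIC))
```

```text
[300 195  29   5  74] [312.59459459 197.93243243]
grip [ 0.42421057 -0.19577421  0.102     ]
len 0.024363919428491084
[[ 0.4043 -0.0997]
 [ 0.441  -0.2966]
 [ 0.5767 -0.2695]
 [ 0.5408 -0.0769]] [ 0.49070121 -0.18564926] ((0.49067533016204834, -0.18544527888298035), (0.13840700685977936, 0.20024454593658447), 10.555948257446289)
10.54906626305854
grip in box -0.0672205058284388 0.0022191172822616377
[ 0.49425084 -0.18657852  0.35988479]
```

View pics/w1c.png

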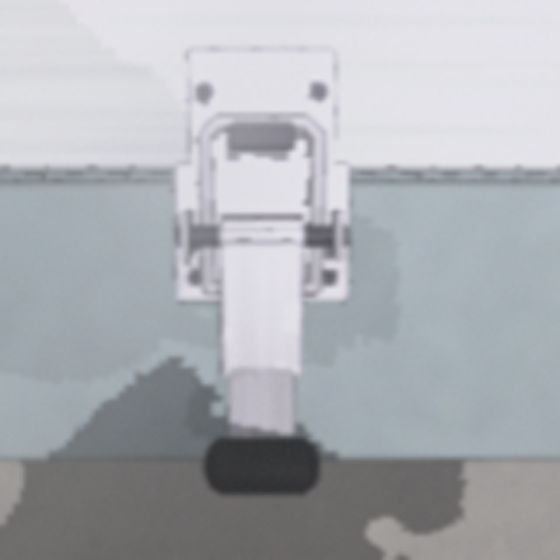

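Run:
```python
import cv2,numpy as np
from bench import r
from h import *
q=np.load("w1.npy",allow_pickle=True).item()
g=onz(q,(314.9,192.9),.102); pv=onz(q,(316.6,127.4),.084)
yaw=np.radians(10.55);ex=np.array([np.cos(yaw),np.sin(yaw)]);ey=np.array([-ex[1],ex[0]])
c=np.array([.4907,-.1856])
print(g,pv,(pv-g)[:2]@ex,(pv-g)[:2]@ey,"in box",(g[:2]-c)@ex,(g[:2]-c)@ey,r.tcp_to_grasp)
gp=g.copy()
O=[180,0,10.55-90]
t=r.tcp_to_grasp
r.move_linear([g[0],g[1],.102+t+.05],v=.15,ori=O)
r.command_gripper(.06)
r.move_linear([g[0],g[1],.102+t+.025],v=.1)
print(r.get_obs()['contact_force'],r.get_obs()['width'],r.get_obs()['time'],r.get_obs()['tcp_pos'])
cv2.imwrite("pics/w2.png",r.grab_frame("wrist"))
```

```text
[ 0.42885652 -0.19688674  0.102     ] [ 0.48091296 -0.18862574  0.084     ] 0.05268899081996921 -0.0014098505400252114 in box -0.06286458019679297 0.0002271997145668599 0.0539
[-0.45938197  0.83233261  0.25713457] 0.060520574789830854 3.2167 [ 0.42848221 -0.19662159  0.18038002]
```

View pics/w2.png

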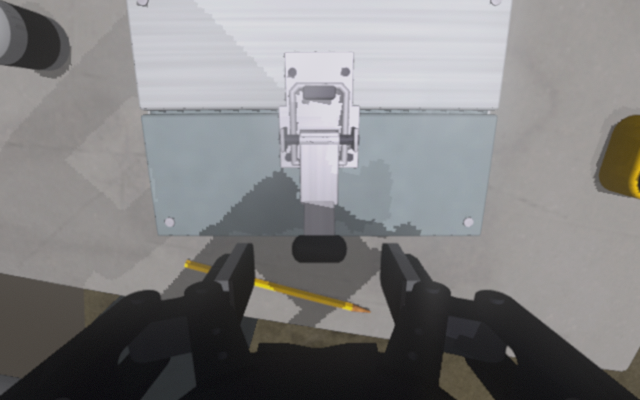

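The measured hinge-to-grip distance is 52.7 mm against the given 53 mm. In the picture the grip at (319,248) sits centred between the pads at x≈252 and 382. I'll descend and pinch it.

Run:
```python
import cv2,numpy as np
from bench import r
g=[.42886,-.19689]
r.move_linear([g[0],g[1],.102+.0539-.002],v=.08)
print(r.get_obs()['contact_force'])
r.command_gripper(.02)
o=r.get_obs();print(o['contact_force'],o['width'],o['time'],o['tcp_pos'])
cv2.imwrite("pics/w3.png",r.grab_frame("wrist"))
```

```text
[-0.30976736  0.02002575  0.55828495]
[-1.31233862 -0.19316291  3.820302  ] 0.02427021251334208 4.175 [ 0.42919771 -0.19727367  0.15464623]
```

View pics/w3.png

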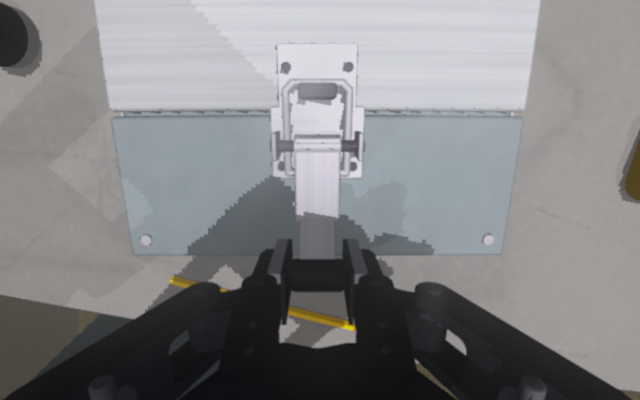

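The barrel is pinched between the pads, with width 24 mm. I'll swing it along the arc, starting small and checking.

```bash
cat > arc.py <<'E'
import numpy as np
from bench import r
yaw=np.radians(10.55);ex=np.array([np.cos(yaw),np.sin(yaw)])
g0=np.array([.42886,-.19689]);
def tcp(th):
    a=np.arctan2(18,-53)-th; R=np.hypot(18,53)/1000
    d=R*np.cos(a)+.053; z=.084+R*np.sin(a)
    return [*(g0+ex*d),z+.0519]
def go(ths,v=.06):
    for th in ths:
        r.move_linear(tcp(th),v=v)
        o=r.get_obs();print(round(th,2),o['contact_force'].round(1),round(o['width'],4),round(o['time'],2))
E
python3 - <<'E'
import cv2
from arc import *
go([.12,.25,.4,.55])
cv2.imwrite("pics/w4.png",r.grab_frame("wrist"))
E
```

```text
0.12 [-0.6 -4.  -2.7] 0.0239 4.48
0.25 [-1.2 -4.2  0.2] 0.0241 4.76
0.4 [-4.1 -3.2  3.5] 0.0241 5.05
0.55 [-4.4 -3.7  3.9] 0.0241 5.34
```

View pics/w4.png

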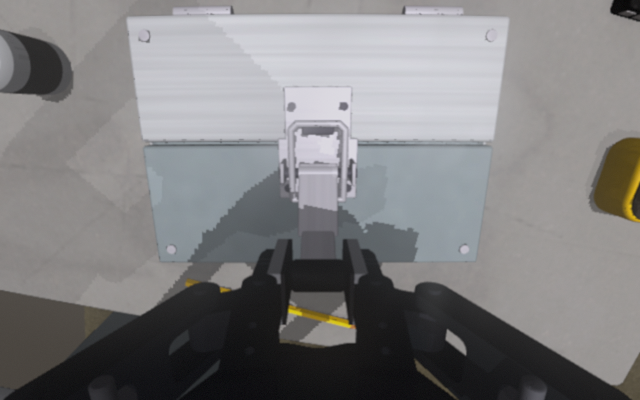

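The lever is following the arc, with the barrel still between the pads. I'll continue.

Run:
```python
import cv2
from arc import *
go([.72,.9,1.08,1.26,1.44,1.6,1.75])
cv2.imwrite("pics/w5.png",r.grab_frame("wrist"))
```

```text
0.72 [-3.9 -2.4  7.7] 0.0238 5.7
0.9 [-5.6 -2.8  8.6] 0.0241 6.02
1.08 [-3.6 -1.8  8.3] 0.0243 6.33
1.26 [-3.  -1.9  9.2] 0.0241 6.65
1.44 [-0.7 -1.9  7.4] 0.024 6.97
1.6 [ 0.2 -1.7  6. ] 0.0243 7.27
1.75 [ 0.8 -1.5  5.8] 0.0246 7.56
```

View pics/w5.png

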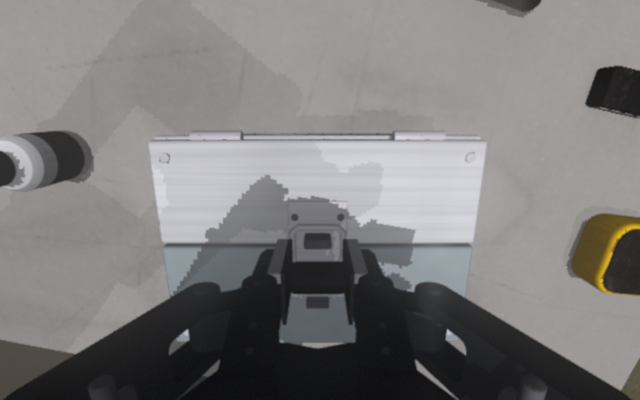

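The barrel is still held and is now behind the hinge. I'll go a bit further, release, retreat straight up and look.

Run:
```python
import cv2
from arc import *
go([1.9,2.05])
r.command_gripper(.06)
p=r.get_obs()['tcp_pos']
r.move_linear([p[0],p[1],p[2]+.06],v=.1)
r.move_linear([.43,-.2,.29],v=.2)
r.hold(.3)
cv2.imwrite("pics/w6.png",r.grab_frame("wrist"))
import numpy as np; np.save("w6.npy",r.camera_params("wrist"),allow_pickle=True)
t=r.grab_frame("top");cv2.imwrite("pics/t6.png",cv2.resize(t[170:280,180:460],None,fx=2.8,fy=2.8,interpolation=cv2.INTER_CUBIC))
o=r.get_obs();print(o['time'],o['contact_force'])
```

```text
1.9 [ 1.6 -0.7  6.2] 0.0239 7.9
2.05 [ 3.8 -1.2  5.3] 0.0241 8.19
10.4583 [-0.1799462   0.38674747 -0.60942628]
```

View pics/w6.png

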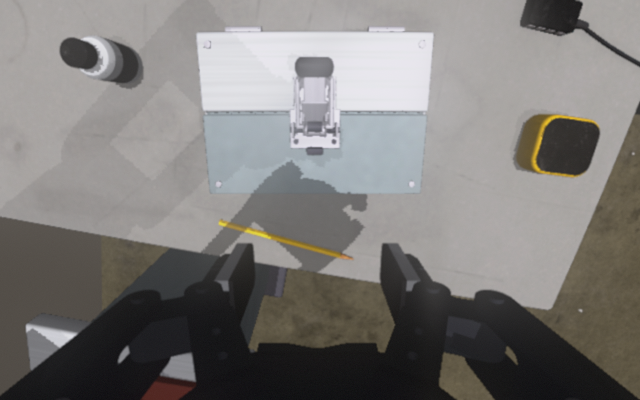

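View pics/t6.png

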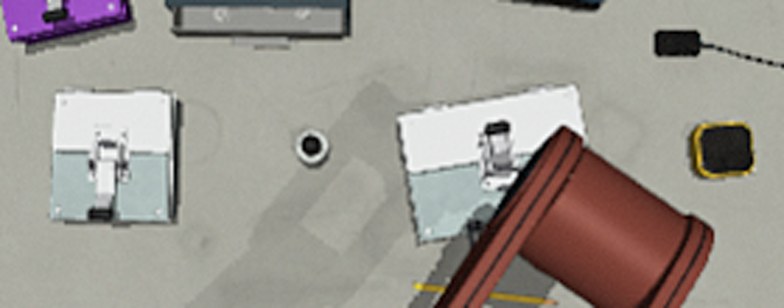

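The lever is open, with the grip at (314,67) over the lid. The short box is still shut and the bystanders are in place. I'll check the angle numerically.

Run:
```python
import cv2,numpy as np
from arc import *
from h import *
q=np.load("w6.npy",allow_pickle=True).item()
for th in(1.75,1.9,2.05,2.2):
    t=tcp(th);t[2]-=.0519;print(th,proj(q,t))
im=r.grab_frame("wrist");cv2.imwrite("pics/w7.png",cv2.resize(im[20:180,220:440],None,fx=3.5,fy=3.5,interpolation=cv2.INTER_CUBIC))
print(cv2.absdiff(im,cv2.imread("pics/w6.png"))[20:200,200:440].max())
```

```text
1.75 [[314.16728815  92.91566445]]
1.9 [[314.22033209  82.57931052]]
2.05 [[314.28833958  73.83877782]]
2.2 [[314.36798206  66.92859506]]
42
```

View pics/w7.png

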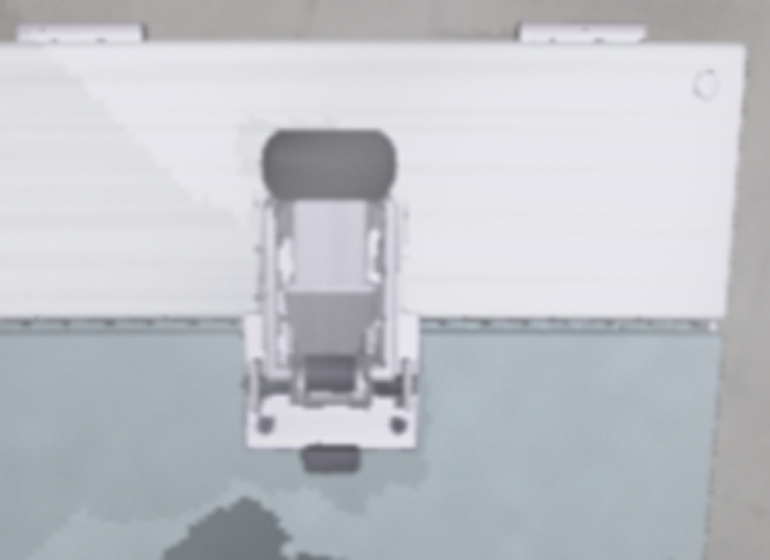

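The lever is at its back stop: the prediction for 2.2 rad is (314.4,66.9), and it sits at (314,67). The barrel hides the hook bar from here, so I'll take one lower side look before handing in.

Run:
```python
import cv2,numpy as np
from arc import *
from h import *
p=[.36,-.21,.29]
for tilt in (-35,35):
    # tilt about tool x (box y): camera direction leans
    from scipy.spatial.transform import Rotation as R
    M=R.from_euler('xyz',[180,0,10.55-90],degrees=True)*R.from_euler('x',tilt,degrees=True)
    print(tilt,M.as_matrix()[:,2])
    if M.as_matrix()[0,2]>0:   # look ahead (+x)
        o=M.as_euler('xyz',degrees=True)
        print(r.ik(p,o)); 
        try:
            r.move_pose(p,o)
            q=r.camera_params("wrist");im=r.grab_frame("wrist");cv2.imwrite("pics/w8.png",im)
            t=tcp(2.2);t[2]-=.0519
            pv=[*(g0+ex*.053),.084]; kp=[*(g0+ex*.079),.084]
            np.save("w8.npy",q,allow_pickle=True)
            print(proj(q,[t,pv,kp]))
        except r.PlanningError as e: print(e)
```

```text
-35 [-0.56388042 -0.10501812 -0.81915204]
35 [ 0.56388042  0.10501812 -0.81915204]
[-62.42731194 -32.11420166 133.08525157  35.38304196  71.29225202
   7.66080621]
[[316.87314317 141.74339164]
 [316.96168801 197.74603189]
 [316.92538684 174.14027981]]
```

Run:
```python
import cv2
from bench import r
im=r.grab_frame("scene");cv2.imwrite("pics/s8.png",cv2.resize(im[150:300,200:420],None,fx=3.5,fy=3.5,interpolation=cv2.INTER_CUBIC))
```

```text
(no output)
```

View pics/w8.png

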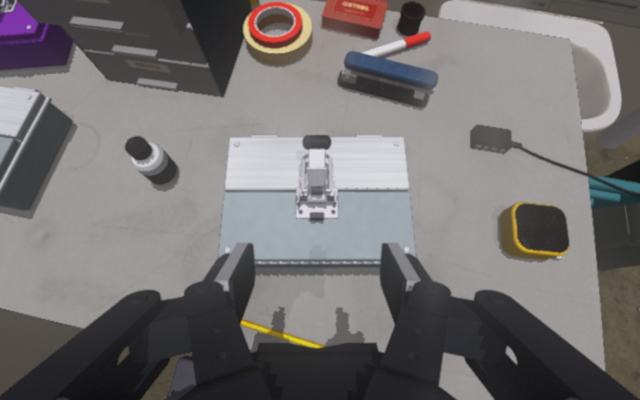

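View pics/s8.png

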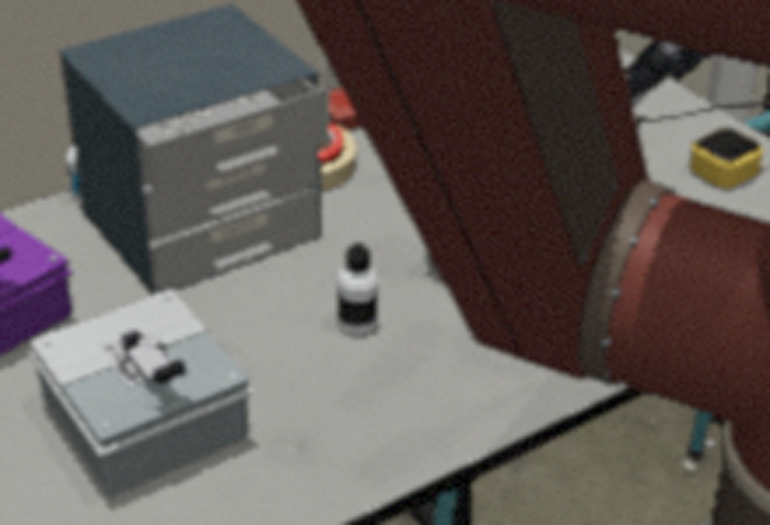

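In the tilted view the lever lies back (grip at about (317,142)). The scene view shows the short box still shut. Here is a crop to look at the wire.

Run:
```python
import cv2
im=cv2.imread("pics/w8.png");cv2.imwrite("pics/w8c.png",cv2.resize(im[120:230,260:380],None,fx=5,fy=5,interpolation=cv2.INTER_CUBIC))
```

```text
(no output)
```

View pics/w8c.png

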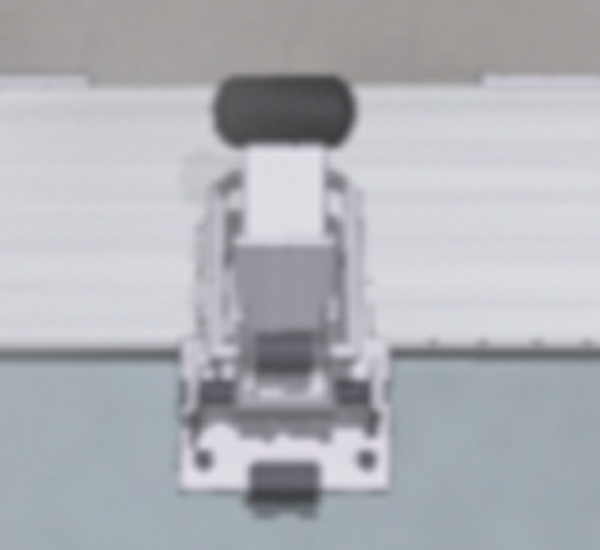

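The wire's end bar is at row ≈155 and the catch seat projects to row 174. That is about 20 mm at roughly 1.1 mm/px, so the hook is clear. Handing in.

Run:
```python
from bench import r
o=r.get_obs();print(o['time'],o['contact_force'])
print(r.close_job())
```

```text
11.275 [0.11019899 0.41671857 0.69714086]
the job is handed in; nothing more can be done
None
```

I undid the longer box's latch and handed the job in at 11.3 s of the 32 s allowed; it reports no verdict. I pinched the grip by its two ends, swung it along the hinge arc to about 2.05 rad, let go and backed off.

**Last checks:**
- **Lever:** it lies at the back stop. The grip was at (314,67) px, where 2.2 rad predicts (314.4,66.9). I did not measure its speed. Two pictures taken one after the other differed by up to 42 grey levels around the latch. I took that as image noise, as the grip looked to be in the same place in both.
- **Hook:** its cross bar showed about 19 px, roughly 20 mm, away from the catch seat. This comes from one tilted view, so it is approximate, but well above the 12 mm needed.
- **Short box:** its latch looks shut in the top and scene views.
- **Bystanders:** the ink bottle, tape measure and stapler look unmoved by eye; I did not measure them.
- **Robot:** it was standing clear of everything, with under 1 N on the wrist.

**Disagreed:** the fingers closed to 24 mm on a barrel given as 28 mm long. I put that down to its domed ends, and the grip held all the way. My first dark-colour mask caught only part of the grip, so I used its centre read off an enlarged crop instead. That gave 52.7 mm from hinge to grip, against the stated 53 mm.

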